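# Sharpening stones back into their own holders

### The job

Before the chisels are honed, get the four sharpening stones into their own holders: somebody has put every stone in the wrong one. There is room on the bare bench between the leftmost holder and the orange chisel to set one aside while you move the others round, until each stone lies flat at the bottom of the recess cut to its size. Set the stones down without dropping or tipping them, and leave both chisels where they lie.

Things in the scene. Friction and masses are not known exactly. Their poses are not given: they have to be found in the camera images.
- stone_grey: the longest sharpening stone, speckled mid grey on top with a near-black lower layer: a loose rectangular block, 180 mm long, 60 mm wide, 28 mm thick, about 620 g, straight sides. Origin at the centre of its underside; x along its length, y across its width, z up. Perched on a rim, its underside is at z = 18 mm; down in a recess, at 10 mm.
- stone_red: the second longest sharpening stone, brick red (terracotta): a loose rectangular block, 150 mm long, 52 mm wide, 28 mm thick, about 480 g, straight sides. Origin at the centre of its underside; x along its length, y across its width, z up. Perched on a rim, its underside is at z = 18 mm; down in a recess, at 10 mm.
- stone_green: the second shortest sharpening stone, dull grey-green: a loose rectangular block, 120 mm long, 44 mm wide, 28 mm thick, about 330 g, straight sides. Origin at the centre of its underside; x along its length, y across its width, z up. Perched on a rim, its underside is at z = 18 mm; down in a recess, at 10 mm.
- stone_white: the shortest sharpening stone, near white: a loose rectangular block, 90 mm long, 36 mm wide, 28 mm thick, about 200 g, straight sides. Origin at the centre of its underside; x along its length, y across its width, z up. Perched on a rim, its underside is at z = 18 mm; down in a recess, at 10 mm.
- holder_grey: the grey stone's holder, fixed: light wooden base, outside 218 x 98 mm, cork-lined recess 194 x 74 mm (7 mm to spare each side of its stone). Recess floor 10 mm, rim 18 mm above the bench; walls 12 mm thick, the long ones open over the middle 56 mm for fingers. Origin: centre of the underside, on the bench (z = 0); x along its length, roughly away from the robot; y across, z up.
- holder_red: the red stone's holder, fixed: light wooden base, outside 188 x 90 mm, cork-lined recess 164 x 66 mm (7 mm to spare each side of its stone). Recess floor 10 mm, rim 18 mm above the bench; walls 12 mm thick, the long ones open over the middle 56 mm for fingers. Origin: centre of the underside, on the bench (z = 0); x along its length, roughly away from the robot; y across, z up.
- holder_green: the green stone's holder, fixed: light wooden base, outside 158 x 82 mm, cork-lined recess 134 x 58 mm (7 mm to spare each side of its stone). Recess floor 10 mm, rim 18 mm above the bench; walls 12 mm thick, the long ones open over the middle 56 mm for fingers. Origin: centre of the underside, on the bench (z = 0); x along its length, roughly away from the robot; y across, z up.
- holder_white: the white stone's holder, fixed: light wooden base, outside 128 x 74 mm, cork-lined recess 104 x 50 mm (7 mm to spare each side of its stone). Recess floor 10 mm, rim 18 mm above the bench; walls 12 mm thick, the long ones open over the middle 56 mm for fingers. Origin: centre of the underside, on the bench (z = 0); x along its length, roughly away from the robot; y across, z up.
- chisel_orange: wood chisel with an orange handle, 277 mm long, 29 mm thick, lying loose on the bench at the left end of the row of holders, handle towards the robot; waiting to be honed, not to be moved. Origin under its middle, y along its length.
- chisel_brown: wood chisel with a brown handle, 277 mm long, 29 mm thick, lying loose on the bench at the right end of the row of holders, handle towards the robot; waiting to be honed, not to be moved. Origin under its middle, y along its length.
Mind the look-alikes: they are no part of the job. What is shaped like the stone_white but red is not meant.

How it is judged (in metres and radians):
At the end, for the whole second after the job is handed in: each of the four stones rests at the bottom of its own holder's recess: centre within 12 mm of the holder's centre, underside less than 13 mm above the bench (down on the recess floor, not on the rim), lengthwise within 0.25 rad of the holder, level to 0.06 rad, z axis up, at rest and released (horizontal distance between stone_grey and holder_grey below 0.012 m and z of stone_grey in the frame of holder_grey below 0.013 m and angle between the x axis of stone_grey and the x axis of holder_grey, either way round below 0.25 rad and angle between each of stone_grey, stone_red, stone_green, stone_white's own z axis and vertical below 0.06 rad and linear speed of each of stone_grey, stone_red, stone_green, stone_white below 0.02 m/s and horizontal distance between stone_red and holder_red below 0.012 m and z of stone_red in the frame of holder_red below 0.013 m and angle between the x axis of stone_red and the x axis of holder_red, either way round below 0.25 rad and horizontal distance between stone_green and holder_green below 0.012 m and z of stone_green in the frame of holder_green below 0.013 m and angle between the x axis of stone_green and the x axis of holder_green, either way round below 0.25 rad and horizontal distance between stone_white and holder_white below 0.012 m and z of stone_white in the frame of holder_white below 0.013 m and angle between the x axis of stone_white and the x axis of holder_white, either way round below 0.25 rad); the robot touches nothing.
It fails at once if the orange chisel is shifted by more than 25 mm (distance of chisel_orange from where it was at the start of the episode above 0.025 m).
It fails at once if the brown chisel is shifted by more than 25 mm (distance of chisel_brown from where it was at the start of the episode above 0.025 m).
It fails at once if a stone is tipped over (more than 45 degrees) (angle between any of stone_grey, stone_red, stone_green, stone_white's own z axis and vertical above 0.785 rad).
It fails at once if a stone is dropped: it falls freely from more than about 25 mm ((linear speed of stone_grey above 0.7 m/s and contact force between stone_grey and the fingers below 0.5 N) or (linear speed of stone_red above 0.7 m/s and contact force between stone_red and the fingers below 0.5 N) or (linear speed of stone_green above 0.7 m/s and contact force between stone_green and the fingers below 0.5 N) or (linear speed of stone_white above 0.7 m/s and contact force between stone_white and the fingers below 0.5 N)).
It also fails if it takes over 112 s, if anything falls off the work surface, if the arm or the gripper's body presses on something with over 40 N, if the wrist force passes 120 N, or if a joint passes its speed limit or range.

### The arm

A 6-joint arm with a two-finger parallel gripper is mounted at the origin on a cart in front of the work surface, level with it; the furniture and walls round the work are solid. World frame = base frame: x ahead of the robot, y to its left, z up, the work surface at z = 0. Lengths are in mm, angles in rad, forces in N, time in s.
With the tool pointing down it reaches from about 325 to 750 mm from the base axis. Payload 7.6 kg.
Tool frame: the origin (TCP) lies at the very end of the fingers, on their centre line; the grasp point (between the pads) lies 19 mm behind it; x points along the fingers, z is the direction in which the jaws open and shut, and the axes are right-handed (so a half turn about x gives the same grasp; the last joint's range is limited). The gripper opens to 85 mm and grips with 20 to 120 N. Pads are 22 mm wide; open, the fingers measure 114 mm over their backs; the gripper's body (76 mm by 85 mm) begins 54 mm behind the grasp point. The pads swing forward as they close: fully open they stand 13 mm farther back than shut.
Start: joints at [-1.218, 0.052, 1.401, -0, 1.689, -0.07], TCP at [215.442, -478.78, 231.323] pointing down, gripper open.
Joint ranges: [-2.9, 2.9], [-0.91, 2.17], [0.12, 2.37], [-1.06, 4.2], [0.26, 2.73], [-2.93, 2.93]. Speed limits (rad/s): [2.57, 2.57, 3.01, 3.14, 3.14, 3.14].

### API

Orientations are given as a rotation vector (axis times angle).
In Python, from cell import read_state, optics, r gives the robot as it stands. The module is installed in compiled form; this text tells all that it offers.
- The arm moves only by the shell command python3 -m creep 'ROWS'. ROWS is JSON, a list of rows, each a list of 7 numbers: the finger opening in m, from 0 to 0.0854, then the shift along the world's x, y, z in m, then the turn, a rotation vector about the world's x, y, z in rad. A call has 1 to 12 rows; each row shifts and turns the pose as measured when the row begins; what a row does not reach is not made up. A row lasts 1/10 s, in which the tool goes at most 50 mm and 8.59 degrees, less where a joint would pass 70% of its speed; a pose out of reach is approached as far as the arm can. A call is refused whole if a number of a shift passes 0.05 or a number of a turn 0.15, either way. A call with a gripper value outside its range is refused whole. The fingers move at their own pace and stop on an object; the grip force is fixed at half the most. Time passes only in rows, so rows that do not move let the fingers close. It gives the time, the measured TCP pose, the force and the opening at its end, in the units of the state.
- read_state(): the state, without advancing time (a new reading comes with each control period).
- optics.get_image(name): name is "scene" or "top" or "wrist"; returns the picture (480x640x3 uint8, red, green, blue); there is no depth.
- optics.calibration(name): a dict with "camera_matrix" (3x3 intrinsics, pixels), "world_from_camera" (4x4, takes a point from camera to world coordinates). Camera axes: x right, y up, looking along -z (the intrinsics and any distortion apply to the point x, -y, -z); pixel columns grow to the right and rows downward; lengths in mm; the calibration is good to about 2 mm. A picture is of the moment at which its call begins: read the wrist's pose just before it. calibration takes no time and is no camera call; for the wrist camera it gives the pose at the moment of the call.
- r.job_done(): hands the job in, once; it reports no verdict.
The state is a dict: "t": time; "qpos": joint angles; "joint_vel": joint speeds; "effort": joint torques, N m; "ee_pos": TCP position; "eef_rot": TCP orientation; "force": force on the tool from outside, world axes, zero at the start; "ft_torque": the same for the moment, N m; "width": finger opening in mm.
Only numpy, scipy, OpenCV 4.12 (cv2) and the standard library are available. Lean on these libraries where they do the work, as an engineer would, in place of code of your own. Each camera call takes 0.05 s, during which the arm holds its last target. There are 200 camera calls.

## Working session

There is one attempt and no reset: what is moved stays moved. The work goes in short steps, Python scripts to look and compute and a shell command to move; the robot and the scene stay as the last step left them, time stands still between calls to the robot, and variables do not carry over. Pictures are saved under pics/ and viewed, about 12 in all and at most 16, crops included, and the job is handed in when it is done.

```bash
mkdir -p pics
python3 - <<'E'
from cell import read_state, optics, r
import cv2
s=read_state();print({k:s[k] for k in('t','ee_pos','eef_rot','width','force')})
for n in('top','scene'):
    im=optics.get_image(n);cv2.imwrite(f'pics/{n}0.png',im[:,:,::-1])
    c=optics.calibration(n);print(n,c)
E
```

```text
{'t': 0.0, 'ee_pos': array([ 215.34120556, -478.46282682,  230.45051621]), 'eef_rot': array([ 0.89328281,  1.38140477, -0.89164997]), 'width': 85.26907253045084, 'force': array([-0.96212658, -0.0086204 ,  0.24666781])}
top {'camera_matrix': array([[497.79609168,   0.        , 314.79079725],
       [  0.        , 497.79609168, 247.61225449],
       [  0.        ,   0.        ,   1.        ]]), 'world_from_camera': array([[-4.30318442e-03,  9.95011536e-01, -9.96670785e-02,
         3.41835606e+02],
       [-9.99843445e-01, -2.57051171e-03,  1.75065022e-02,
         2.42343195e+01],
       [ 1.71629763e-02,  9.97268088e-02,  9.94866823e-01,
         1.41132394e+03],
       [ 0.00000000e+00,  0.00000000e+00,  0.00000000e+00,
         1.00000000e+00]])}
scene {'camera_matrix': array([[623.26865372,   0.        , 320.80387249],
       [  0.        , 623.26865372, 230.80716419],
       [  0.        ,   0.        ,   1.        ]]), 'world_from_camera': array([[ 6.89978112e-01,  5.59920734e-01, -4.58714483e-01,
        -4.65511528e+02],
       [-7.23800087e-01,  5.27928395e-01, -4.44302875e-01,
        -8.67139172e+02],
       [-6.60599097e-03,  6.38576841e-01,  7.69529713e-01,
         1.57213060e+03],
       [ 0.00000000e+00,  0.00000000e+00,  0.00000000e+00,
         1.00000000e+00]])}
```

View pics/top0.png

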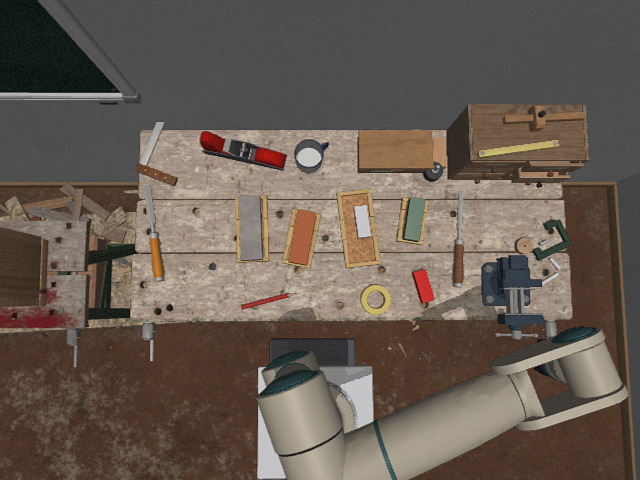

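View pics/scene0.png

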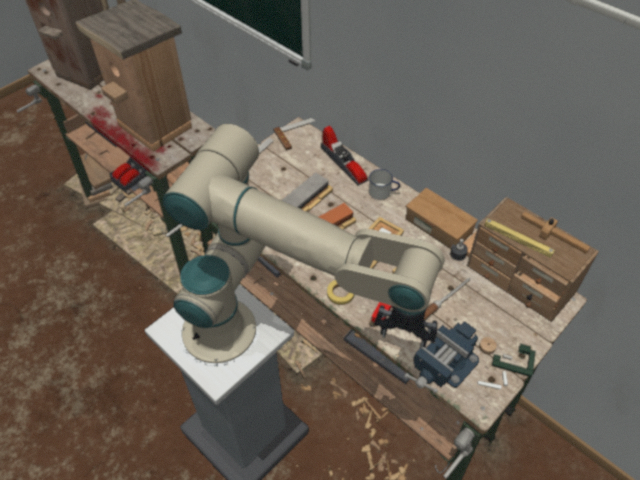

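Run:
```python
import cv2
im=cv2.imread('pics/top0.png')
c=im[180:280,140:240]; c=im[180:275,228:436]
cv2.imwrite('pics/crop1.png',cv2.resize(c[:,:110],None,fx=6,fy=6,interpolation=cv2.INTER_CUBIC))
cv2.imwrite('pics/crop2.png',cv2.resize(c[:,100:],None,fx=6,fy=6,interpolation=cv2.INTER_CUBIC))
from cell import read_state
from scipy.spatial.transform import Rotation as R
print(R.from_rotvec(read_state()['eef_rot']).as_matrix().round(3))
```

```text
[[-0.     0.912  0.41 ]
 [ 0.001  0.41  -0.912]
 [-1.     0.    -0.001]]
```

View pics/crop1.png

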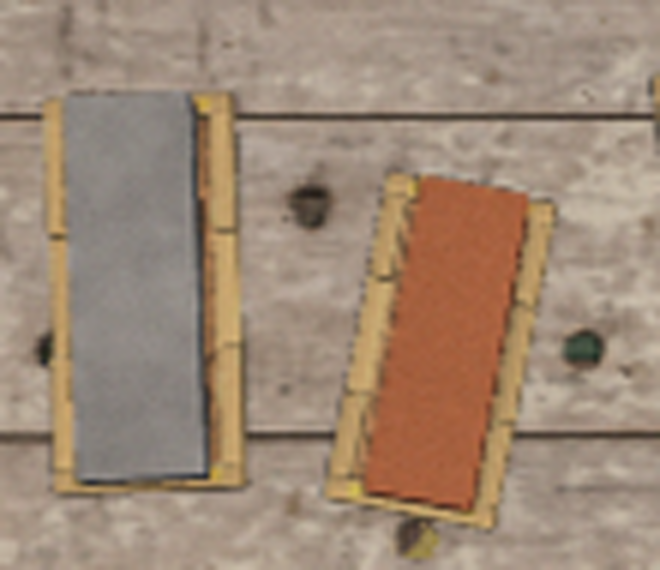

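View pics/crop2.png

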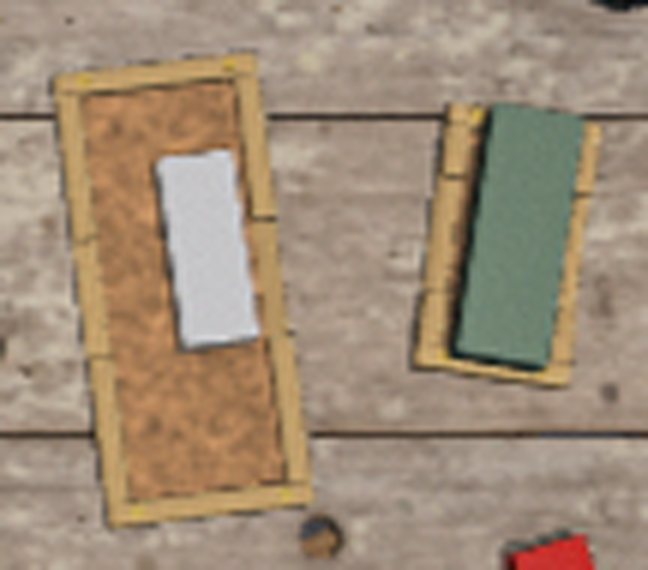

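```bash
cat > h.py <<'E'
import numpy as np, cv2
from cell import read_state, optics, r
from scipy.spatial.transform import Rotation as R
def ray(name,px,z,cal=None):
    c=cal or optics.calibration(name);K=c['camera_matrix'];T=c['world_from_camera']
    p=np.atleast_2d(np.array(px,float))
    d=np.c_[(p[:,0]-K[0,2])/K[0,0],-(p[:,1]-K[1,2])/K[1,1],-np.ones(len(p))]@T[:3,:3].T
    o=T[:3,3]; return o+d*((z-o[2])/d[:,2])[:,None]
def rect(name,px,z,cal=None):   # TL TR BR BL -> centre, length, width, yaw of long axis (from +x)
    q=ray(name,px,z,cal)[:,:2]; a=(q[0]+q[1]-q[2]-q[3])/2; b=(q[0]+q[3]-q[1]-q[2])/2
    return q.mean(0).round(1),np.hypot(*a).round(1),np.hypot(*b).round(1),round(float(np.degrees(np.arctan2(a[1],a[0]))),2),round(float(np.degrees(np.arctan2(b[1],b[0]))-90),2)
def st():
    s=read_state();M=R.from_rotvec(s['eef_rot']).as_matrix()
    return s['t'],s['ee_pos'].round(1),'jawyaw',round(float(np.degrees(np.arctan2(M[1,2],M[0,2]))),2),s['width']
E
python3 - <<'E'
from h import *
def f(pts,ox): return [((u+.5)/6-.5+ox,(v+.5)/6-.5+180) for u,v in pts]
for n,p,ox,z in [('Hred',[(44,100),(234,94),(244,486),(56,492)],228,18),('grey',[(64,93),(190,93),(209,474),(77,482)],228,46),
('Hgreen',[(390,173),(555,204),(493,528),(327,494)],228,18),('red',[(419,177),(530,195),(473,510),(362,491)],228,46),
('Hgrey',[(54,77),(256,56),(311,499),(110,524)],328,18),('white',[(157,157),(232,150),(259,337),(183,348)],328,38),
('Hwhite',[(448,103),(601,125),(569,384),(414,366)],328,18),('green',[(491,104),(584,117),(547,369),(453,355)],328,46)]:
    print(n,*rect('top',f(p,ox),z))
print(ray('top',[(148,185),(155,280),(200,230)],0).round(0)); print(st())
E
```

```text
Hred [536.9 177.4] 185.9 88.6 2.07 1.73
grey [536.4 178.7] 179.1 59.3 2.85 1.67
Hgreen [509.5  38. ] 155.3 79.2 -10.98 -11.31
red [509.1  35.6] 148.1 51.8 -10.3 -9.65
Hgrey [ 538.4 -122.9] 213.1 95.9 6.32 6.44
white [ 554.1 -132.7] 89.6 35.5 7.14 6.74
Hwhite [ 558.8 -277.4] 126.1 73.5 -8.5 -7.57
green [ 558.3 -276.4] 119.6 43.8 -9.78 -8.39
[[665. 477.   0.]
 [393. 450.   0.]
 [534. 326.   0.]]
(0.1, array([ 215.3, -478.5,  230.6]), 'jawyaw', -65.78, 85.1897130189967)
```

```bash
python3 -m creep '[[0.0854,0.02,0.04,0,0,0,-0.03],[0.0854,0.03,0.038,0,0,0,-0.03],[0.0854,0.034,0.035,0,0,0,-0.03],[0.0854,0.034,0.035,0,0,0,-0.03],[0.0854,0.034,0.035,0,0,0,-0.03],[0.0854,0.034,0.035,0,0,0,-0.03],[0.0854,0.034,0.035,0,0,0,-0.03],[0.0854,0.034,0.035,0,0,0,-0.03],[0.0854,0.034,0.035,0,0,0,-0.03],[0.0854,0.034,0.03,-0.01,0,0,-0.03]]'; python3 -c "from h import *;print(st())"
```

```text
t: 1.1
ee_pos: [540.0, -114.5, 217.1]
eef_rot: [1.139, 1.26, -1.133]
force: [0.6, 0.4, 0.4]
width: 85.4
(1.1, array([ 540. , -114.5,  217.1]), 'jawyaw', -84.26, 85.40204190867259)
```

```bash
python3 -m creep '[[0.0854,0.004,-0.01,-0.04,0,0,0.01],[0.0854,0.004,-0.009,-0.04,0,0,0.01],[0.0854,0,0,-0.03,0,0,0],[0.0854,0,0,0,0,0,0]]'
python3 - <<'E'
from h import *
print(st()); cv2.imwrite('pics/w1.png',optics.get_image('wrist')[:,:,::-1])
c=optics.calibration('wrist')
def proj(p):
    K=c['camera_matrix'];T=np.linalg.inv(c['world_from_camera']);q=T[:3,:3]@np.array(p)+T[:3,3]
    return (K[0,0]*q[0]/-q[2]+K[0,2],-K[1,1]*q[1]/-q[2]+K[1,2])
print(c['world_from_camera'].round(2))
E
```

```text
t: 1.5
ee_pos: [550.5, -127.0, 100.5]
eef_rot: [1.117, 1.277, -1.111]
force: [-1.2, 0.5, -0.8]
width: 85.3
(1.5, array([ 550.5, -127. ,  100.5]), 'jawyaw', -82.52, 85.32131507430684)
[[ 1.3000e-01  9.6000e-01  2.6000e-01  6.1717e+02]
 [-9.9000e-01  1.3000e-01  3.0000e-02 -1.2068e+02]
 [-1.0000e-02 -2.6000e-01  9.6000e-01  2.4581e+02]
 [ 0.0000e+00  0.0000e+00  0.0000e+00  1.0000e+00]]
```

View pics/w1.png

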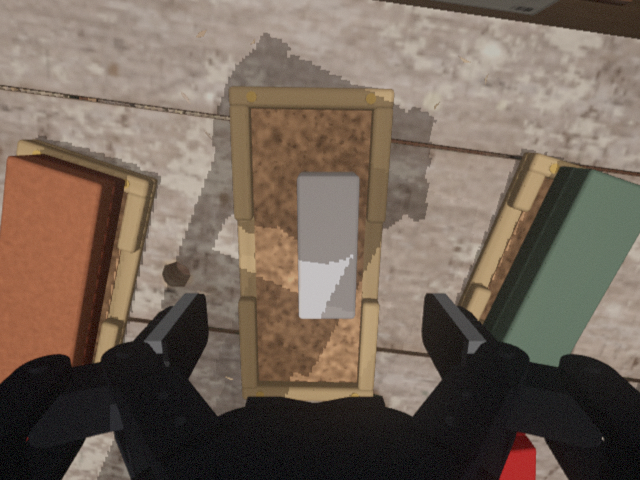

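Run:
```python
from h import *
print(rect('wrist',[(299,173),(359,173),(355.5,319),(300.5,320)],38))
# gap of Hgrey long walls: left outer/inner, right
print(ray('wrist',[(236,218),(241,299),(384,220),(377,299),(231,89),(393,90)],18).round(1))
```

```text
(array([ 554.4, -135.9]), np.float64(92.4), np.float64(34.7), 7.67, 8.17)
[[ 562.1  -74.9   18. ]
 [ 505.6  -82.5   18. ]
 [ 573.4 -170.1   18. ]
 [ 518.  -175.4   18. ]
 [ 639.6  -66.3   18. ]
 [ 651.4 -161.3   18. ]]
```

```bash
python3 -m creep '[[0.0854,-0.002,-0.008,-0.03,0,0,0],[0.0854,0,0,-0.03,0,0,0],[0.0854,0,0,-0.02,0,0,0],[0.0854,0,0,0,0,0,0]]'; python3 -c "from h import *;print(st())"
```

```text
t: 1.95
ee_pos: [554.3, -137.5, 31.3]
eef_rot: [1.121, 1.259, -1.102]
force: [-0.4, -0.6, -0.2]
width: 85.2
(1.95, array([ 554.3, -137.5,   31.3]), 'jawyaw', -82.56, 85.18991842276898)
```

```bash
python3 -m creep '[[0.0854,-0.006,0.002,-0.008,0,0,0],[0.0854,0,0,-0.01,0,0,0],[0.0854,0,0,0,0,0,0]]'; python3 -c "from h import *;print(st())"
```

```text
t: 2.25
ee_pos: [550.9, -136.4, 18.3]
eef_rot: [1.123, 1.251, -1.098]
force: [1.3, -0.0, -0.2]
width: 85.3
(2.25, array([ 550.9, -136.4,   18.3]), 'jawyaw', -82.58, 85.254795255982)
```

```bash
cat >> h.py <<'E'
def go(x,y,z,yaw):  # remaining shift (mm) and turn to a tool-down pose with the jaw axis at yaw (deg)
    s=read_state();M=R.from_rotvec(s['eef_rot'])
    a=np.radians(yaw);zx=np.array([np.cos(a),np.sin(a),0]);xx=np.array([0,0,-1.]);yy=np.cross(zx,xx)
    T=R.from_matrix(np.c_[xx,yy,zx]); rv=(T*M.inv()).as_rotvec()
    print('t',round(s['t'],2),'at',s['ee_pos'].round(1),'w',round(s['width'],1),'F',s['force'].round(1),'shift',(np.array([x,y,z])-s['ee_pos']).round(1),'turn',rv.round(3))
E
python3 -c "from h import *;go(548,-135,10,-83)"
```

```text
t 2.25 at [ 550.9 -136.4   18.3] w 85.3 F [ 1.3 -0.  -0.2] shift [-2.9  1.4 -8.3] turn [-0.     0.022 -0.007]
```

```bash
python3 -m creep '[[0.0854,-0.003,0.001,-0.007,0,0.02,-0.007],[0.0854,0,0,0,0,0,0],[0.02,0,0,0,0,0,0],[0.02,0,0,0,0,0,0],[0.02,0,0,0,0,0,0],[0.02,0,0,0,0,0,0],[0.02,0,0,0,0,0,0]]'; python3 -c "from h import *;go(548,-135,10,-83)"
```

```text
t: 2.95
ee_pos: [549.5, -135.6, 13.7]
eef_rot: [1.12, 1.26, -1.116]
force: [0.8, 0.5, -1.6]
width: 34.8
t 2.95 at [ 549.5 -135.6   13.7] w 34.8 F [ 0.8  0.5 -1.6] shift [-1.5  0.6 -3.7] turn [ 0.001  0.004 -0.   ]
```

```bash
python3 -m creep '[[0.02,0,0,0.02,0,0,0],[0.02,0,0,0.04,0,0,0],[0.02,0,0,0.045,0,0,0],[0.02,-0.003,0.03,0.02,0,0,0],[0.02,-0.003,0.046,0,0,0,0],[0.02,-0.003,0.046,0,0,0,0],[0.02,-0.003,0.046,0,0,0,0],[0.02,-0.003,0.046,0,0,0,0],[0.02,-0.003,0.046,0,0,0,0]]'; python3 -c "from h import *;go(520,330,0,-83)"
```

```text
t: 3.85
ee_pos: [526.5, 128.2, 140.3]
eef_rot: [1.127, 1.261, -1.128]
force: [1.2, -0.2, -1.7]
width: 34.8
t 3.85 at [526.5 128.2 140.3] w 34.8 F [ 1.2 -0.2 -1.7] shift [  -6.5  201.8 -140.3] turn [-0.    -0.001  0.011]
```

```bash
python3 -m creep '[[0.02,0,0.046,0,0,0,0],[0.02,-0.002,0.046,0,0,0,0],[0.02,-0.002,0.046,-0.01,0,0,0],[0.02,-0.002,0.04,-0.02,0,0,0],[0.02,0,0.015,-0.03,0,0,0],[0.02,0,0,-0.03,0,0,0],[0.02,0,0,-0.02,0,0,0],[0.02,0,0,0,0,0,0]]'; python3 -c "from h import *;go(520,330,4,-83)"
```

```text
t: 4.65
ee_pos: [514.5, 335.8, 23.9]
eef_rot: [1.119, 1.266, -1.122]
force: [-0.4, 0.4, -2.8]
width: 35.1
t 4.65 at [514.5 335.8  23.9] w 35.1 F [-0.4  0.4 -2.8] shift [  5.5  -5.8 -19.9] turn [-0.    -0.003  0.002]
```

```bash
python3 -m creep '[[0.02,0,0,-0.01,0,0,0],[0.02,0,0,-0.005,0,0,0],[0.02,0,0,-0.002,0,0,0],[0.02,0,0,0,0,0,0]]'; python3 -c "from h import *;go(520,330,4,-83)"
```

```text
t: 5.05
ee_pos: [515.8, 335.7, 8.4]
eef_rot: [1.122, 1.265, -1.121]
force: [0.9, 0.2, -1.8]
width: 34.9
t 5.05 at [515.8 335.7   8.4] w 34.9 F [ 0.9  0.2 -1.8] shift [ 4.2 -5.7 -4.4] turn [-0.001 -0.001  0.003]
```

Underside should be about 4–5 mm up; creep down till contact shows.

```bash
python3 -m creep '[[0.02,0,0,-0.003,0,0,0],[0.02,0,0,-0.002,0,0,0],[0.02,0,0,0,0,0,0]]'; python3 -c "from h import *;go(520,330,4,-83)"
```

```text
t: 5.35
ee_pos: [517.1, 335.9, 5.1]
eef_rot: [1.125, 1.263, -1.118]
force: [-0.0, -0.5, -2.8]
width: 34.8
t 5.35 at [517.1 335.9   5.1] w 34.8 F [-0.  -0.5 -2.8] shift [ 2.9 -5.9 -1.1] turn [-0.003  0.003  0.004]
```

```bash
python3 -m creep '[[0.02,0,0,-0.002,0,0,0],[0.02,0,0,-0.001,0,0,0],[0.02,0,0,0,0,0,0]]'; python3 -c "from h import *;go(520,330,4,-83)"
```

```text
t: 5.65
ee_pos: [517.6, 336.2, 3.6]
eef_rot: [1.126, 1.263, -1.117]
force: [0.3, 0.1, -1.9]
width: 34.9
t 5.65 at [517.6 336.2   3.6] w 34.9 F [ 0.3  0.1 -1.9] shift [ 2.4 -6.2  0.4] turn [-0.004  0.004  0.004]
```

```bash
python3 -m creep '[[0.02,0,0,-0.002,0,0,0],[0.02,0,0,-0.001,0,0,0],[0.02,0,0,0,0,0,0]]'; python3 -c "from h import *;go(520,330,4,-83)"
```

```text
t: 5.95
ee_pos: [518.0, 336.5, 3.6]
eef_rot: [1.126, 1.262, -1.116]
force: [-0.1, -0.4, -1.8]
width: 34.8
t 5.95 at [518.  336.5   3.6] w 34.8 F [-0.1 -0.4 -1.8] shift [ 2.  -6.5  0.4] turn [-0.004  0.005  0.003]
```

```bash
python3 -m creep '[[0.06,0,0,0,0,0,0],[0.0854,0,0,0,0,0,0],[0.0854,0,0,0,0,0,0],[0.0854,0,0,0,0,0,0],[0.0854,0,0,0.03,0,0,0],[0.0854,0,0,0.045,0,0,0],[0.0854,0,0,0.045,0,0,0],[0.0854,0.005,-0.045,0,0,0,-0.025],[0.0854,0.005,-0.045,0,0,0,-0.025],[0.0854,0.005,-0.04,0,0,0,-0.025],[0.0854,0.004,-0.025,0,0,0,0],[0.0854,0,0,0,0,0,0]]'
python3 - <<'E'
from h import *
go(537,178,100,-87.5)
cv2.imwrite('pics/w2.png',optics.get_image('wrist')[:,:,::-1]); np.save('c2.npy',optics.calibration('wrist'),allow_pickle=True)
E
```

```text
t: 7.15
ee_pos: [536.2, 176.6, 127.8]
eef_rot: [1.183, 1.226, -1.169]
force: [-0.8, 0.7, -0.0]
width: 85.6
t 7.15 at [536.2 176.6 127.8] w 85.6 F [-0.8  0.7 -0. ] shift [  0.8   1.4 -27.8] turn [-0.004  0.008 -0.   ]
```

View pics/w2.png

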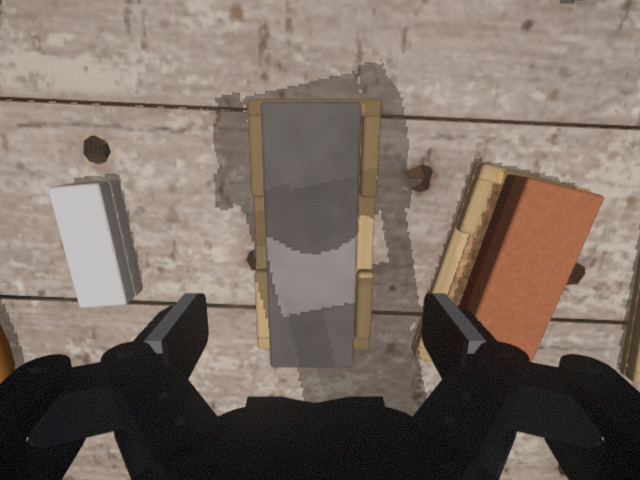

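Run:
```python
from h import *
c=np.load('c2.npy',allow_pickle=True).item()
print(rect('wrist',[(262,103),(359,104),(353.5,367),(271,367)],46,c))
print(rect('wrist',[(249,101),(381,100),(371,349),(258,348)],18,c))
print(rect('wrist',[(52,188),(103,182),(131,303),(79,305)],28,c))
```

```text
(array([534.6, 179.3]), np.float64(177.4), np.float64(58.1), 2.8, 2.35)
(array([535.8, 177.3]), np.float64(184.6), np.float64(88.4), 2.46, 2.53)
(array([522.9, 334.2]), np.float64(87.4), np.float64(37.0), 6.22, 6.99)
```

```bash
python3 -m creep '[[0.0854,0,0.002,-0.03,0,0.008,0],[0.0854,0,0,-0.04,0,0,0],[0.0854,-0.001,0,-0.03,0,0,0],[0.0854,-0.001,0,-0.01,0,0,0],[0.0854,0,0,0,0,0,0]]'; python3 -c "from h import *;go(536.5,178.5,14,-87.4)"
```

```text
t: 7.7
ee_pos: [533.9, 185.2, 16.4]
eef_rot: [1.18, 1.234, -1.167]
force: [0.4, 0.1, -0.4]
width: 85.7
t 7.7 at [533.9 185.2  16.4] w 85.7 F [ 0.4  0.1 -0.4] shift [ 2.6 -6.7 -2.4] turn [-0.007  0.004 -0.003]
```

```bash
python3 -m creep '[[0.0854,0.0025,-0.0065,-0.001,-0.007,0.004,-0.003],[0.0854,0,0,0,0,0,0]]'; python3 -c "from h import *;go(536.5,178.5,14,-87.4)"
```

```text
t: 7.9
ee_pos: [537.7, 179.5, 17.8]
eef_rot: [1.176, 1.229, -1.172]
force: [0.4, 1.0, 0.7]
width: 85.7
t 7.9 at [537.7 179.5  17.8] w 85.7 F [0.4 1.  0.7] shift [-1.2 -1.  -3.8] turn [-0.     0.003 -0.002]
```

```bash
python3 -m creep '[[0.0854,-0.001,-0.001,-0.004,0,0.003,0],[0.0854,0,0,0,0,0,0],[0.045,0,0,0,0,0,0],[0.045,0,0,0,0,0,0],[0.045,0,0,0,0,0,0],[0.045,0,0,0,0,0,0]]'; python3 -c "from h import *;go(536.5,178.5,14,-87.4)"
```

```text
t: 8.5
ee_pos: [539.2, 179.1, 17.8]
eef_rot: [1.18, 1.228, -1.169]
force: [1.0, 0.6, -1.4]
width: 59.1
t 8.5 at [539.2 179.1  17.8] w 59.1 F [ 1.   0.6 -1.4] shift [-2.7 -0.6 -3.8] turn [-0.003  0.006 -0.001]
```

```bash
python3 -m creep '[[0.045,0,0,0.01,0,0,0],[0.045,0,0,0.03,0,0,0],[0.045,0,0,0.04,0,0,0],[0.045,0,-0.02,0.03,0,0,0],[0.045,0,-0.043,0,0,0,0.01],[0.045,0,-0.043,0,0,0,0.01],[0.045,0,-0.043,0,0,0,0.01],[0.045,0,-0.043,0,0,0,0.01],[0.045,0.001,-0.043,0,0,0,0.01],[0.045,0.001,-0.04,0,0,0,0.01],[0.045,0.001,-0.02,0,0,0,0],[0.045,0,0,0,0,0,0]]'
python3 - <<'E'
from h import *
go(542.5,-124,60,-83.5)
E
```

```text
t: 9.7
ee_pos: [532.6, -127.1, 129.2]
eef_rot: [1.121, 1.267, -1.132]
force: [-0.4, 0.5, -4.8]
width: 59.0
t 9.7 at [ 532.6 -127.1  129.2] w 59.0 F [-0.4  0.5 -4.8] shift [  9.9   3.1 -69.2] turn [ 0.    -0.009  0.001]
```

Descend to about 45 mm and look (the recess's far end and the stone's pose in the grip).

```bash
python3 -m creep '[[0.045,0.005,0.002,-0.03,0,-0.008,0],[0.045,0.005,0.001,-0.03,0,0,0],[0.045,0,0,-0.015,0,0,0],[0.045,0,0,0,0,0,0],[0.045,0,0,0,0,0,0]]'
python3 - <<'E'
from h import *
go(542.5,-124,10,-83.5)
cv2.imwrite('pics/w3.png',optics.get_image('wrist')[:,:,::-1]); np.save('c3.npy',optics.calibration('wrist'),allow_pickle=True)
E
```

```text
t: 10.2
ee_pos: [541.6, -121.6, 52.6]
eef_rot: [1.126, 1.264, -1.127]
force: [1.2, 0.3, -4.0]
width: 58.6
t 10.2 at [ 541.6 -121.6   52.6] w 58.6 F [ 1.2  0.3 -4. ] shift [  0.9  -2.4 -42.6] turn [-0.002 -0.003  0.001]
```

View pics/w3.png

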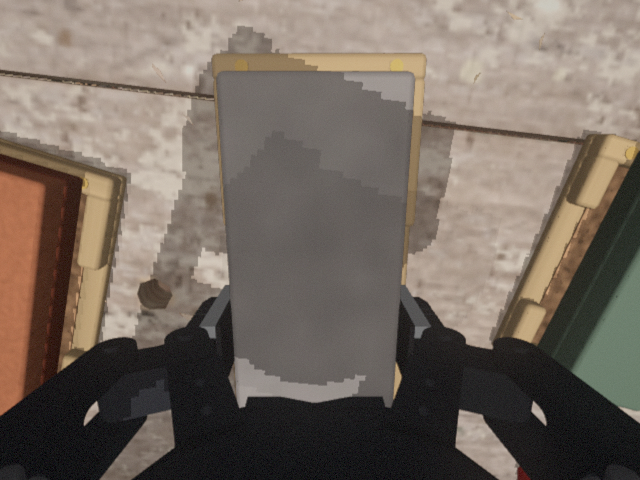

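Run:
```python
from h import *
c=np.load('c3.npy',allow_pickle=True).item()
for px,z,L in [([(219,71),(414,71)],80.4,90),([(213.5,55),(425.5,54)],18,109)]:
    q=ray('wrist',px,z,c)[:,:2]; d=q[0]-q[1]; u=np.array([d[1],-d[0]])/np.hypot(*d)
    print(np.hypot(*d).round(1),np.degrees(np.arctan2(u[1],u[0])).round(2),(q.mean(0)-L*u).round(1))
```

```text
57.2 6.42 [ 537.3 -123.5]
95.0 6.66 [ 535.8 -125.7]
```

```bash
python3 -m creep '[[0.045,0,-0.002,-0.015,0,0,0],[0.045,0,0,-0.01,0,0,0],[0.045,0,0,0,0,0,0]]'; python3 -c "from h import *;go(541,-124,10,-83.4)"
```

```text
t: 10.55
ee_pos: [542.8, -123.6, 28.2]
eef_rot: [1.126, 1.26, -1.125]
force: [-0.3, 1.3, -5.3]
width: 58.9
t 10.55 at [ 542.8 -123.6   28.2] w 58.9 F [-0.3  1.3 -5.3] shift [ -1.8  -0.4 -18.2] turn [-0.001  0.001  0.002]
```

```bash
python3 -m creep '[[0.045,0,0,0,0,0,0]]'; python3 -c "from h import *;go(541,-124,10,-83.4)"
```

```text
t: 10.65
ee_pos: [542.8, -123.6, 28.1]
eef_rot: [1.126, 1.26, -1.125]
force: [0.3, -0.2, -5.1]
width: 58.9
t 10.65 at [ 542.8 -123.6   28.1] w 58.9 F [ 0.3 -0.2 -5.1] shift [ -1.8  -0.4 -18.1] turn [-0.001  0.001  0.002]
```

Stable. Down to ~13.

```bash
python3 -m creep '[[0.045,-0.002,0,-0.008,0,0,0],[0.045,0,0,-0.005,0,0,0],[0.045,0,0,-0.002,0,0,0],[0.045,0,0,0,0,0,0]]'; python3 -c "from h import *;go(541,-124,10,-83.4)"
```

```text
t: 11.05
ee_pos: [540.8, -123.8, 12.4]
eef_rot: [1.127, 1.259, -1.125]
force: [0.6, 0.5, -4.3]
width: 58.9
t 11.05 at [ 540.8 -123.8   12.4] w 58.9 F [ 0.6  0.5 -4.3] shift [ 0.2 -0.2 -2.4] turn [-0.     0.001  0.002]
```

```bash
python3 -m creep '[[0.045,0,0,-0.002,0,0,0],[0.045,0,0,-0.001,0,0,0],[0.045,0,0,0,0,0,0]]'; python3 -c "from h import *;go(541,-124,10,-83.4)"
```

```text
t: 11.35
ee_pos: [541.3, -123.9, 10.0]
eef_rot: [1.127, 1.259, -1.124]
force: [0.4, 0.5, -4.4]
width: 59.1
t 11.35 at [ 541.3 -123.9   10. ] w 59.1 F [ 0.4  0.5 -4.4] shift [-0.3 -0.1 -0. ] turn [-0.     0.003  0.002]
```

```bash
python3 -m creep '[[0.065,0,0,0,0,0,0],[0.0854,0,0,0,0,0,0],[0.0854,0,0,0,0,0,0],[0.0854,0,0,0.02,0,0,0],[0.0854,0,0,0.045,0,0,0],[0.0854,0,0,0.045,0,0,0],[0.0854,-0.006,0.03,0.01,0,0,-0.07],[0.0854,-0.008,0.043,0,0,0,-0.07],[0.0854,-0.008,0.043,0,0,0,-0.07],[0.0854,-0.006,0.035,0,0,0,-0.07],[0.0854,-0.004,0.01,0,0,0,-0.01],[0.0854,0,0,0,0,0,0]]'
python3 - <<'E'
from h import *
go(509.3,36.5,14,-100)
cv2.imwrite('pics/w4.png',optics.get_image('wrist')[:,:,::-1]); np.save('c4.npy',optics.calibration('wrist'),allow_pickle=True)
E
```

```text
t: 12.55
ee_pos: [511.2, 41.4, 142.9]
eef_rot: [1.357, 1.096, -1.335]
force: [-0.2, -0.4, -0.7]
width: 85.3
t 12.55 at [511.2  41.4 142.9] w 85.3 F [-0.2 -0.4 -0.7] shift [  -1.9   -4.9 -128.9] turn [0.003 0.019 0.017]
```

View pics/w4.png

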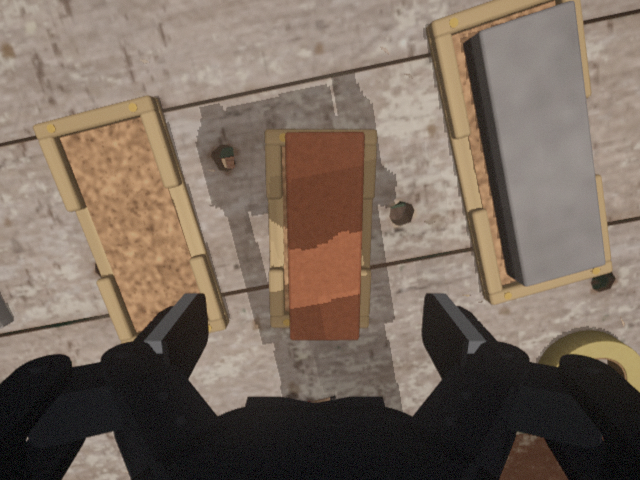

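Run:
```python
from h import *
c=np.load('c4.npy',allow_pickle=True).item()
print(rect('wrist',[(285.5,132),(364,132),(360,340),(290,340)],46,c))
print(rect('wrist',[(266,131),(376,130),(369,327),(271,327)],18,c))
print(rect('wrist',[(467,39),(579,7),(609,263),(513,285)],38,c))
print(rect('wrist',[(430,25),(580,-15),(611,275),(490,303)],18,c))
q=ray('wrist',[(36,128),(158,98)],18,c)[:,:2];d=q[0]-q[1];u=np.array([d[1],-d[0]])/np.hypot(*d);print(q.mean(0)-94*u,u)
```

```text
(array([508.8,  32.9]), np.float64(148.6), np.float64(51.3), -10.56, -11.03)
(array([508.3,  35.7]), np.float64(155.1), np.float64(79.8), -11.08, -10.78)
(array([ 536.6, -122.8]), np.float64(172.6), np.float64(69.5), 6.24, 3.5)
(array([ 534.6, -124.8]), np.float64(211.0), np.float64(97.7), 6.23, 3.04)
[532.50491874 172.26337851] [0.99957277 0.02922803]
```

```bash
python3 -m creep '[[0.0854,-0.002,-0.006,-0.04,0,0.015,0.01],[0.0854,0,0,-0.04,0,0,0],[0.0854,0,0,-0.03,0,0,0],[0.0854,0,0,0,0,0,0],[0.0854,0,0,0,0,0,0]]'; python3 -c "from h import *;go(509,35,15,-100.4)"
```

```text
t: 13.1
ee_pos: [512.4, 29.9, 33.4]
eef_rot: [1.347, 1.104, -1.336]
force: [-0.4, -0.3, 0.1]
width: 85.3
t 13.1 at [512.4  29.9  33.4] w 85.3 F [-0.4 -0.3  0.1] shift [ -3.4   5.1 -18.4] turn [0.005 0.012 0.003]
```

```bash
python3 -m creep '[[0.0854,-0.003,0.004,-0.008,0.005,0.012,0.003],[0.0854,0,0,-0.01,0,0,0],[0.0854,0,0,0,0,0,0]]'; python3 -c "from h import *;go(509,35,15,-100.4)"
```

```text
t: 13.4
ee_pos: [511.9, 33.3, 18.2]
eef_rot: [1.345, 1.114, -1.337]
force: [0.1, -0.0, -0.7]
width: 85.2
t 13.4 at [511.9  33.3  18.2] w 85.2 F [ 0.1 -0.  -0.7] shift [-2.9  1.7 -3.2] turn [-0.001  0.006  0.   ]
```

```bash
python3 -m creep '[[0.0854,-0.003,0.001,-0.003,0,0.006,0],[0.0854,0,0,0,0,0,0],[0.04,0,0,0,0,0,0],[0.04,0,0,0,0,0,0],[0.04,0,0,0,0,0,0],[0.04,0,0,0,0,0,0]]'; python3 -c "from h import *;go(509,35,15,-100.4)"
```

```text
t: 14.0
ee_pos: [510.0, 34.7, 17.1]
eef_rot: [1.343, 1.116, -1.339]
force: [0.6, -0.7, -2.9]
width: 51.2
t 14.0 at [510.   34.7  17.1] w 51.2 F [ 0.6 -0.7 -2.9] shift [-1.   0.3 -2.1] turn [-0.001  0.003 -0.   ]
```

```bash
python3 -m creep '[[0.04,0,0,0.01,0,0,0],[0.04,0,0,0.03,0,0,0],[0.04,0,0,0.035,0,0,0],[0.04,0.006,0.025,0.01,0,0,0.05],[0.04,0.008,0.04,0,0,0,0.06],[0.04,0.008,0.04,0,0,0,0.06],[0.04,0.006,0.03,0,0,0,0.05],[0.04,0,0.005,0,0,0,0],[0.04,0,0,0,0,0,0]]'; python3 -c "from h import *;go(537.4,177.4,50,-87.7)"
```

```text
t: 14.9
ee_pos: [532.8, 178.4, 103.4]
eef_rot: [1.17, 1.235, -1.185]
force: [0.3, -0.8, -5.9]
width: 50.9
t 14.9 at [532.8 178.4 103.4] w 50.9 F [ 0.3 -0.8 -5.9] shift [  4.6  -1.  -53.4] turn [ 0.003 -0.01  -0.004]
```

```bash
python3 -m creep '[[0.04,0.004,-0.001,-0.025,0.003,-0.01,-0.004],[0.04,0,0,-0.02,0,0,0],[0.04,0,0,0,0,0,0],[0.04,0,0,0,0,0,0]]';  python3 - <<'E'
from h import *
go(537.4,177.4,9.5,-87.7)
cv2.imwrite('pics/w5.png',optics.get_image('wrist')[:,:,::-1]); np.save('c5.npy',optics.calibration('wrist'),allow_pickle=True)
E
```

```text
t: 15.3
ee_pos: [536.1, 173.8, 57.6]
eef_rot: [1.181, 1.226, -1.184]
force: [-0.8, -0.3, -3.9]
width: 50.8
t 15.3 at [536.1 173.8  57.6] w 50.8 F [-0.8 -0.3 -3.9] shift [  1.3   3.6 -48.1] turn [ 0.002 -0.001  0.004]
```

View pics/w5.png

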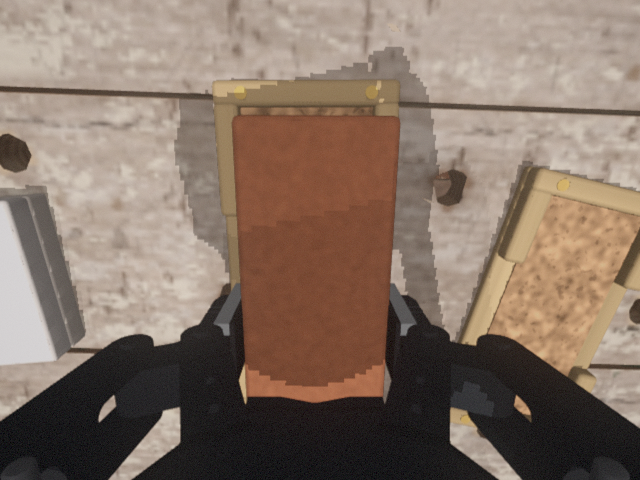

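```bash
cat >> h.py <<'E'
def far(c,items):
    for px,z,L in items:
        q=ray('wrist',px,z,c)[:,:2]; d=q[0]-q[1]; u=np.array([d[1],-d[0]])/np.hypot(*d)
        print(np.hypot(*d).round(1),np.degrees(np.arctan2(u[1],u[0])).round(2),(q.mean(0)-L*u).round(1))
E
python3 - <<'E'
from h import *
c=np.load('c5.npy',allow_pickle=True).item()
far(c,[([(234,116),(399,117)],86.5,75),([(213.5,82),(399.5,80.5)],18,94)])
E
```

```text
49.5 1.73 [533.9 172.7]
87.3 2.5 [534.6 175.8]
```

```bash
python3 -m creep '[[0.04,0.001,0.0035,-0.015,0.002,0,0.008],[0.04,0,0,-0.012,0,0,0],[0.04,0,0,0,0,0,0],[0.04,0,0,0,0,0,0]]'; python3 -c "from h import *;go(537.2,177.2,9.5,-87.5)"
```

```text
t: 15.75
ee_pos: [538.2, 177.1, 30.5]
eef_rot: [1.179, 1.229, -1.175]
force: [0.9, -0.7, -5.2]
width: 51.3
t 15.75 at [538.2 177.1  30.5] w 51.3 F [ 0.9 -0.7 -5.2] shift [ -1.    0.1 -21. ] turn [-0.001  0.002  0.   ]
```

```bash
python3 -m creep '[[0.04,-0.001,0,-0.009,0,0,0],[0.04,0,0,-0.006,0,0,0],[0.04,0,0,-0.003,0,0,0],[0.04,0,0,0,0,0,0]]'; python3 -c "from h import *;go(537.2,177.2,9.5,-87.5)"
```

```text
t: 16.15
ee_pos: [537.2, 177.3, 11.3]
eef_rot: [1.179, 1.229, -1.175]
force: [0.0, 0.5, -4.8]
width: 51.2
t 16.15 at [537.2 177.3  11.3] w 51.2 F [ 0.   0.5 -4.8] shift [ 0.  -0.1 -1.8] turn [-0.001  0.002 -0.   ]
```

```bash
python3 -m creep '[[0.04,0,0,-0.002,0,0,0],[0.04,0,0,-0.001,0,0,0],[0.065,0,0,0,0,0,0],[0.0854,0,0,0,0,0,0],[0.0854,0,0,0,0,0,0],[0.0854,0,0,0.02,0,0,0],[0.0854,0,0,0.045,0,0,0],[0.0854,0,0,0.045,0,0,0],[0.0854,0,-0.03,0.01,0,0,-0.02],[0.0854,0.001,-0.045,0,0,0,-0.02],[0.0854,0.001,-0.045,0,0,0,-0.02],[0.0854,0.002,-0.045,0,0,0,-0.02]]'; python3 -c "from h import *;go(558.5,-277,130,-98.5)"
```

```text
t: 17.35
ee_pos: [544.3, 12.9, 141.0]
eef_rot: [1.242, 1.184, -1.215]
force: [0.5, 0.4, -0.5]
width: 85.5
t 17.35 at [544.3  12.9 141. ] w 85.5 F [ 0.5  0.4 -0.5] shift [  14.2 -289.9  -11. ] turn [-0.002  0.019 -0.119]
```

```bash
python3 -m creep '[[0.0854,0.002,-0.045,0,0,0.01,-0.02],[0.0854,0.002,-0.045,0,0,0.01,-0.02],[0.0854,0.002,-0.045,0,0,0,-0.02],[0.0854,0.002,-0.045,0,0,0,-0.02],[0.0854,0.002,-0.045,0,0,0,-0.02],[0.0854,0.002,-0.035,0,0,0,-0.02],[0.0854,0.002,-0.02,0,0,0,0],[0.0854,0,0,0,0,0,0],[0.0854,0,0,0,0,0,0]]';  python3 - <<'E'
from h import *
go(558.5,-277,15,-98.5)
cv2.imwrite('pics/w6.png',optics.get_image('wrist')[:,:,::-1]); np.save('c6.npy',optics.calibration('wrist'),allow_pickle=True)
E
```

```text
t: 18.25
ee_pos: [558.1, -285.6, 146.4]
eef_rot: [1.331, 1.119, -1.32]
force: [0.3, 0.7, -0.3]
width: 85.5
t 18.25 at [ 558.1 -285.6  146.4] w 85.5 F [ 0.3  0.7 -0.3] shift [   0.4    8.6 -131.4] turn [0.002 0.01  0.014]
```

View pics/w6.png

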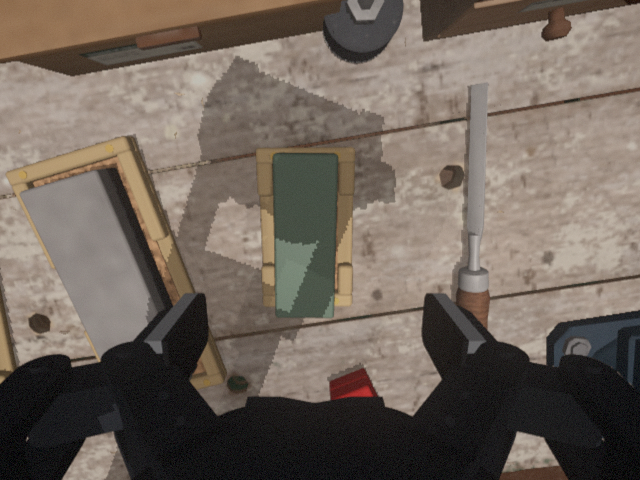

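Run:
```python
from h import *
c=np.load('c6.npy',allow_pickle=True).item()
print(rect('wrist',[(273.5,154),(337.5,154),(334,317),(276,318)],46,c))
print(rect('wrist',[(256.5,150),(355,149),(352,305),(262,306)],18,c))
print(ray('wrist',[(470,86),(468,230),(457,290)],15,c).round(0))
```

```text
(array([ 558.1, -279.9]), np.float64(118.6), np.float64(42.7), -9.82, -8.74)
(array([ 557.6, -280. ]), np.float64(124.6), np.float64(73.2), -9.15, -8.65)
[[ 643. -413.   15.]
 [ 538. -405.   15.]
 [ 488. -394.   15.]]
```

```bash
python3 -m creep '[[0.0854,0.0,0.006,-0.04,0,0.01,0.007],[0.0854,0,0,-0.04,0,0,0],[0.0854,0,0,-0.03,0,0,0],[0.0854,0,0,-0.005,0,0,0],[0.0854,0,0,0,0,0,0]]'; python3 -c "from h import *;go(558.3,-278.7,15,-99)"
```

```text
t: 18.8
ee_pos: [560.4, -273.5, 32.6]
eef_rot: [1.316, 1.127, -1.314]
force: [0.1, -0.4, 1.3]
width: 85.6
t 18.8 at [ 560.4 -273.5   32.6] w 85.6 F [ 0.1 -0.4  1.3] shift [ -2.1  -5.2 -17.6] turn [ 0.005  0.007 -0.01 ]
```

```bash
python3 -m creep '[[0.0854,-0.002,-0.0045,-0.008,0.005,0.007,-0.01],[0.0854,0,0,-0.01,0,0,0],[0.0854,0,0,0,0,0,0]]'; python3 -c "from h import *;go(558.3,-278.7,15,-99)"
```

```text
t: 19.1
ee_pos: [560.6, -278.6, 18.1]
eef_rot: [1.324, 1.125, -1.321]
force: [-0.3, 0.3, -0.3]
width: 85.5
t 19.1 at [ 560.6 -278.6   18.1] w 85.5 F [-0.3  0.3 -0.3] shift [-2.3 -0.1 -3.1] turn [ 0.003  0.005 -0.   ]
```

```bash
python3 -m creep '[[0.0854,-0.002,0,-0.003,0.003,0.005,0],[0.0854,0,0,0,0,0,0],[0.03,0,0,0,0,0,0],[0.03,0,0,0,0,0,0],[0.03,0,0,0,0,0,0],[0.03,0,0,0,0,0,0],[0.03,0,0,0,0,0,0]]'; python3 -c "from h import *;go(558.3,-278.7,15,-99)"
```

```text
t: 19.8
ee_pos: [559.7, -279.6, 17.6]
eef_rot: [1.324, 1.127, -1.322]
force: [-1.6, -0.6, -0.2]
width: 43.1
t 19.8 at [ 559.7 -279.6   17.6] w 43.1 F [-1.6 -0.6 -0.2] shift [-1.4  0.9 -2.6] turn [0.002 0.003 0.   ]
```

```bash
python3 -m creep '[[0.03,0,0,0.01,0,0,0],[0.03,0,0,0.03,0,0,0],[0.03,0,0,0.04,0,0,0],[0.03,-0.004,0.025,0.025,0,0,0],[0.03,-0.007,0.043,0,0,0,-0.01],[0.03,-0.007,0.043,0,0,0,-0.01],[0.03,-0.007,0.043,0,0,0,-0.01],[0.03,-0.007,0.043,0,0,0,0],[0.03,-0.007,0.043,0,0,0,0],[0.03,-0.006,0.04,0,0,0,0],[0.03,-0.003,0.02,0,0,0,0],[0.03,0,0,0,0,0,0]]'; python3 -c "from h import *;go(510.5,36.8,50,-101)"
```

```text
t: 21.0
ee_pos: [503.6, 32.1, 127.7]
eef_rot: [1.35, 1.116, -1.348]
force: [-0.2, -1.8, -2.9]
width: 43.2
t 21.0 at [503.6  32.1 127.7] w 43.2 F [-0.2 -1.8 -2.9] shift [  6.9   4.7 -77.7] turn [-0.003 -0.001 -0.001]
```

```bash
python3 -m creep '[[0.03,0.003,0.002,-0.03,0,0,0],[0.03,0.003,0.001,-0.03,0,0,0],[0.03,0,0,-0.01,0,0,0],[0.03,0,0,0,0,0,0],[0.03,0,0,0,0,0,0]]';  python3 - <<'E'
from h import *
go(510.5,36.8,9.6,-101)
cv2.imwrite('pics/w7.png',optics.get_image('wrist')[:,:,::-1]); np.save('c7.npy',optics.calibration('wrist'),allow_pickle=True)
E
```

```text
t: 21.5
ee_pos: [510.7, 33.1, 58.9]
eef_rot: [1.351, 1.112, -1.346]
force: [0.2, -0.3, -2.3]
width: 43.1
t 21.5 at [510.7  33.1  58.9] w 43.1 F [ 0.2 -0.3 -2.3] shift [ -0.2   3.7 -49.3] turn [-0.001  0.002 -0.001]
```

View pics/w7.png

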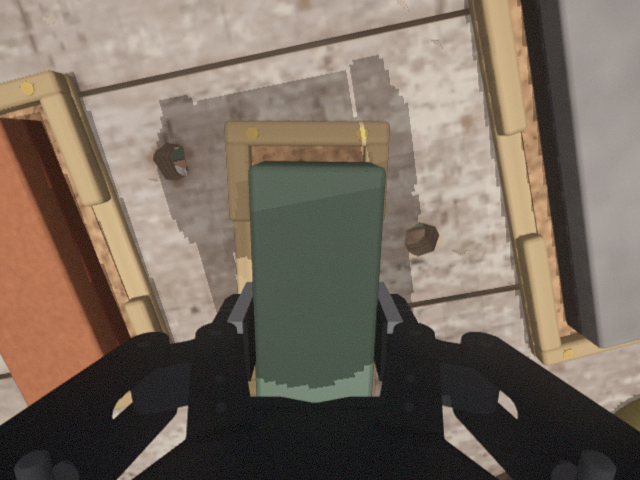

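Run:
```python
from h import *
c=np.load('c7.npy',allow_pickle=True).item()
far(c,[([(249,164),(386,164)],87.3,60),([(225,123),(389.5,123)],18,79)])
```

```text
42.9 -10.94 [509.4  31.3]
80.3 -10.95 [506.8  36.5]
```

```bash
python3 -m creep '[[0.03,-0.0015,0.0045,-0.015,0,0.002,0],[0.03,0,0,-0.012,0,0,0],[0.03,0,0,0,0,0,0],[0.03,0,0,0,0,0,0]]'; python3 -c "from h import *;go(509.4,37.6,9.6,-101)"
```

```text
t: 21.95
ee_pos: [510.6, 37.5, 32.5]
eef_rot: [1.352, 1.11, -1.344]
force: [-0.5, -0.9, -2.8]
width: 42.7
t 21.95 at [510.6  37.5  32.5] w 42.7 F [-0.5 -0.9 -2.8] shift [ -1.2   0.1 -22.9] turn [-0.001  0.005 -0.   ]
```

```bash
python3 -m creep '[[0.03,-0.0015,0,-0.01,0,0.004,0],[0.03,0,0,-0.007,0,0,0],[0.03,0,0,-0.003,0,0,0],[0.03,0,0,0,0,0,0]]'; python3 -c "from h import *;go(509.4,37.6,9.6,-101)"
```

```text
t: 22.35
ee_pos: [508.9, 37.6, 10.9]
eef_rot: [1.35, 1.113, -1.348]
force: [-0.1, 0.2, -2.6]
width: 42.7
t 22.35 at [508.9  37.6  10.9] w 42.7 F [-0.1  0.2 -2.6] shift [ 0.5  0.  -1.3] turn [-0.001  0.001 -0.001]
```

```bash
python3 -m creep '[[0.03,0,0,-0.0015,0,0,0],[0.03,0,0,-0.001,0,0,0],[0.05,0,0,0,0,0,0],[0.075,0,0,0,0,0,0],[0.0854,0,0,0,0,0,0],[0.0854,0,0,0.02,0,0,0],[0.0854,0,0,0.045,0,0,0],[0.0854,0,0,0.045,0,0,0],[0.0854,0.001,0.03,0.01,0,0,0.03],[0.0854,0.002,0.043,0,0,0,0.04],[0.0854,0.002,0.043,0,0,0,0.04],[0.0854,0.002,0.043,0,0,0,0.04]]'; python3 -m creep '[[0.0854,0.002,0.043,0,0,0,0.04],[0.0854,0.002,0.043,0,0,0,0.04],[0.0854,0.002,0.035,0,0,0,0.04],[0.0854,0.002,0.01,0,0,0,0.03],[0.0854,0,0,0,0,0,0],[0.0854,0,0,0,0,0,0]]';python3 -c "from h import *;go(522.9,336,5,-83)"
```

```text
t: 23.55
ee_pos: [518.4, 197.2, 138.8]
eef_rot: [1.25, 1.181, -1.233]
force: [0.1, -1.0, 0.6]
width: 85.1
t: 24.15
ee_pos: [525.6, 337.9, 139.4]
eef_rot: [1.133, 1.256, -1.111]
force: [0.4, -0.3, 0.3]
width: 85.5
t 24.15 at [525.6 337.9 139.4] w 85.5 F [ 0.4 -0.3  0.3] shift [  -2.7   -1.9 -134.4] turn [-0.006  0.013  0.006]
```

```bash
python3 -m creep '[[0.0854,-0.003,-0.002,-0.04,-0.006,0.013,0.006],[0.0854,0,0,-0.04,0,0,0],[0.0854,0,0,-0.03,0,0,0],[0.0854,0,0,-0.005,0,0,0],[0.0854,0,0,0,0,0,0]]'; python3 -c "from h import *;go(522.9,336,5,-83)"
```

```text
t: 24.65
ee_pos: [525.2, 328.7, 24.9]
eef_rot: [1.13, 1.257, -1.123]
force: [0.5, -0.0, 0.6]
width: 85.3
t 24.65 at [525.2 328.7  24.9] w 85.3 F [ 0.5 -0.   0.6] shift [ -2.3   7.3 -19.9] turn [-0.001  0.005  0.011]
```

```bash
python3 -m creep '[[0.0854,-0.002,0.006,-0.008,0,0.005,0.011],[0.0854,0,0,-0.01,0,0,0],[0.0854,0,0,0,0,0,0],[0.0854,0,0,0,0,0,0]]'; python3 -c "from h import *;go(522.9,336,5,-83)"
```

```text
t: 25.05
ee_pos: [525.9, 335.5, 11.2]
eef_rot: [1.126, 1.262, -1.112]
force: [-0.2, 0.3, -0.4]
width: 85.4
t 25.05 at [525.9 335.5  11.2] w 85.4 F [-0.2  0.3 -0.4] shift [-3.   0.5 -6.2] turn [-0.005  0.007  0.001]
```

```bash
python3 -m creep '[[0.0854,-0.003,0.0005,-0.006,-0.005,0.007,0.001],[0.0854,0,0,0,0,0,0],[0.02,0,0,0,0,0,0],[0.02,0,0,0,0,0,0],[0.02,0,0,0,0,0,0],[0.02,0,0,0,0,0,0],[0.02,0,0,0,0,0,0]]'; python3 -c "from h import *;go(522.9,336,5,-83)"
```

```text
t: 25.75
ee_pos: [523.6, 336.8, 6.9]
eef_rot: [1.12, 1.264, -1.116]
force: [0.1, 0.6, -1.8]
width: 35.0
t 25.75 at [523.6 336.8   6.9] w 35.0 F [ 0.1  0.6 -1.8] shift [-0.7 -0.8 -1.9] turn [-0.001  0.002 -0.001]
```

```bash
python3 -m creep '[[0.02,0,0,0.015,0,0,0],[0.02,0,0,0.035,0,0,0],[0.02,0,0,0.045,0,0,0],[0.02,0.001,-0.025,0.035,0,0,-0.01],[0.02,0.002,-0.044,0,0,0,-0.02],[0.02,0.003,-0.044,0,0,0,-0.02],[0.02,0.003,-0.044,0,0,0,-0.02],[0.02,0.003,-0.044,0,0,0,-0.02],[0.02,0.003,-0.044,0,0,0,-0.02],[0.02,0.003,-0.044,0,0,0,-0.02],[0.02,0.003,-0.044,0,0,0,-0.02],[0.02,0.003,-0.044,0,0,0,-0.02]]'; python3 -m creep '[[0.02,0.003,-0.044,0,0,0,-0.02],[0.02,0.003,-0.044,0,0,0,-0.02],[0.02,0.003,-0.044,0,0,0,-0.02]]';python3 -c "from h import *;go(559,-278.7,70,-98.5)"
```

```text
t: 26.95
ee_pos: [543.7, -50.0, 153.0]
eef_rot: [1.247, 1.181, -1.233]
force: [0.9, 0.7, -2.3]
width: 34.8
t: 27.25
ee_pos: [552.0, -187.6, 156.7]
eef_rot: [1.293, 1.147, -1.277]
force: [0.6, -0.4, -1.9]
width: 34.5
t 27.25 at [ 552.  -187.6  156.7] w 34.5 F [ 0.6 -0.4 -1.9] shift [  7.  -91.1 -86.7] turn [ 0.001  0.013 -0.042]
```

```bash
python3 -m creep '[[0.02,0.001,-0.04,-0.01,0,0.01,-0.02],[0.02,0.001,-0.03,-0.02,0,0,-0.01],[0.02,0,-0.012,-0.03,0,0,0],[0.02,0,0,-0.02,0,0,0],[0.02,0,0,0,0,0,0],[0.02,0,0,0,0,0,0]]';python3 - <<'E'
from h import *
go(559,-278.7,17,-98.5)
cv2.imwrite('pics/w8.png',optics.get_image('wrist')[:,:,::-1]); np.save('c8.npy',optics.calibration('wrist'),allow_pickle=True)
E
```

```text
t: 27.85
ee_pos: [552.7, -280.8, 81.2]
eef_rot: [1.317, 1.126, -1.312]
force: [0.7, -0.2, -0.8]
width: 34.7
t 27.85 at [ 552.7 -280.8   81.2] w 34.7 F [ 0.7 -0.2 -0.8] shift [  6.3   2.1 -64.2] turn [ 0.006  0.009 -0.001]
```

View pics/w8.png

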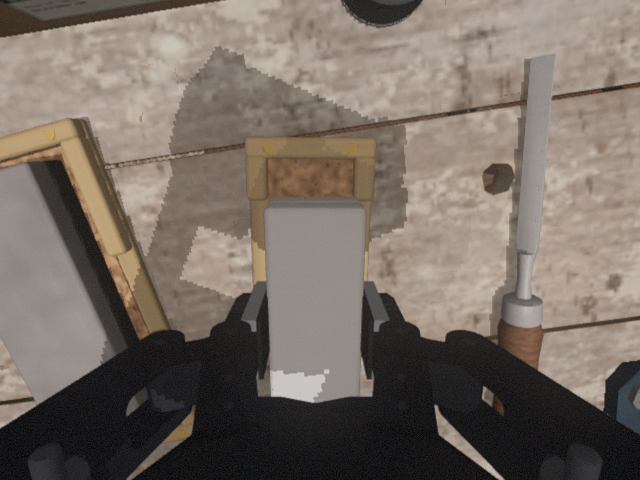

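Run:
```python
from h import *
c=np.load('c8.npy',allow_pickle=True).item()
far(c,[([(266,206.5),(364,206)],102.3,45),([(268,199),(361,199)],74.3,45),([(246,139),(376,138.5)],18,64)])
```

```text
33.7 -8.19 [ 551.6 -281.8]
39.1 -8.48 [ 550.  -281.3]
72.0 -8.22 [ 556.3 -280.8]
```

```bash
python3 -m creep '[[0.02,0.004,0.001,-0.02,0.006,0.009,0],[0.02,0,0,-0.02,0,0,0],[0.02,0,0,-0.005,0,0,0],[0.02,0,0,0,0,0,0],[0.02,0,0,0,0,0,0]]'; python3 -c "from h import *;go(558.4,-279.3,17,-98.5)"
```

```text
t: 28.4
ee_pos: [561.2, -279.4, 45.3]
eef_rot: [1.316, 1.125, -1.308]
force: [-0.1, 0.1, -1.9]
width: 34.9
t 28.4 at [ 561.2 -279.4   45.3] w 34.9 F [-0.1  0.1 -1.9] shift [ -2.8   0.1 -28.3] turn [ 0.006  0.011 -0.005]
```

```bash
python3 -m creep '[[0.02,-0.003,0,-0.01,0.006,0.011,-0.005],[0.02,0,0,-0.007,0,0,0],[0.02,0,0,0,0,0,0],[0.02,0,0,0,0,0,0]]'; python3 -c "from h import *;go(558.4,-279.3,17,-98.5)"
```

```text
t: 28.8
ee_pos: [559.0, -279.9, 29.9]
eef_rot: [1.319, 1.132, -1.317]
force: [0.1, 0.1, -1.2]
width: 34.5
t 28.8 at [ 559.  -279.9   29.9] w 34.5 F [ 0.1  0.1 -1.2] shift [ -0.6   0.6 -12.9] turn [0.001 0.003 0.001]
```

```bash
python3 -m creep '[[0.02,-0.001,0.0005,-0.006,0,0.003,0],[0.02,0,0,-0.004,0,0,0],[0.02,0,0,-0.002,0,0,0],[0.02,0,0,0,0,0,0]]'; python3 -c "from h import *;go(558.4,-279.3,17,-98.5)"
```

```text
t: 29.2
ee_pos: [557.9, -279.4, 16.8]
eef_rot: [1.317, 1.134, -1.319]
force: [-0.2, -0.3, -1.2]
width: 34.9
t 29.2 at [ 557.9 -279.4   16.8] w 34.9 F [-0.2 -0.3 -1.2] shift [0.5 0.1 0.2] turn [ 0.001 -0.001  0.001]
```

```bash
python3 -m creep '[[0.02,0,0,-0.0015,0,0,0],[0.02,0,0,0,0,0,0],[0.045,0,0,0,0,0,0],[0.07,0,0,0,0,0,0],[0.0854,0,0,0,0,0,0],[0.0854,0,0,0.02,0,0,0],[0.0854,0,0,0.045,0,0,0],[0.0854,0,0,0.045,0,0,0],[0.0854,0,0,0.045,0,0,0],[0.0854,0,0,0.045,0,0,0],[0.0854,-0.03,0,0.02,0,0,0],[0.0854,-0.045,0,0,0,0,0]]'; python3 -m creep '[[0.0854,-0.045,-0.01,0,0,0,0],[0.0854,-0.045,-0.01,0,0,0,0],[0.0854,-0.04,-0.01,0,0,0,0],[0.0854,-0.04,-0.01,0,0,0,0],[0.0854,-0.03,0,0,0,0,0],[0.0854,0,0,0,0,0,0],[0.0854,0,0,0,0,0,0]]'
python3 - <<'E'
from h import *
go(558,-279,17,-98.5)
im=optics.get_image('top')[:,:,::-1]
cv2.imwrite('pics/end.png',im);cv2.imwrite('pics/endc.png',cv2.resize(im[170:300,140:490],(798,296),interpolation=cv2.INTER_CUBIC))
E
```

```text
t: 30.4
ee_pos: [482.0, -277.7, 243.4]
eef_rot: [1.314, 1.136, -1.317]
force: [0.2, -0.4, 0.6]
width: 85.0
t: 31.1
ee_pos: [272.0, -318.2, 247.0]
eef_rot: [1.313, 1.124, -1.317]
force: [-0.1, 1.0, 1.2]
width: 85.3
t 31.1 at [ 272.  -318.2  247. ] w 85.3 F [-0.1  1.   1.2] shift [ 286.    39.2 -230. ] turn [ 0.01   0.005 -0.   ]
```

View pics/endc.png

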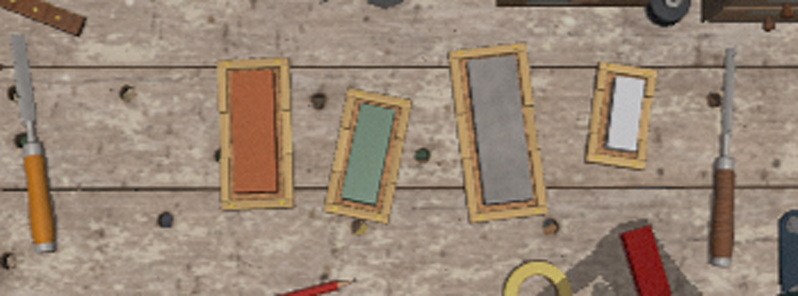

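Run:
```python
import cv2
im=cv2.imread('pics/end.png')
cv2.imwrite('pics/endz.png',cv2.resize(im[185:270,232:432],(800,340),interpolation=cv2.INTER_CUBIC))
```

```text
(no output)
```

View pics/endz.png

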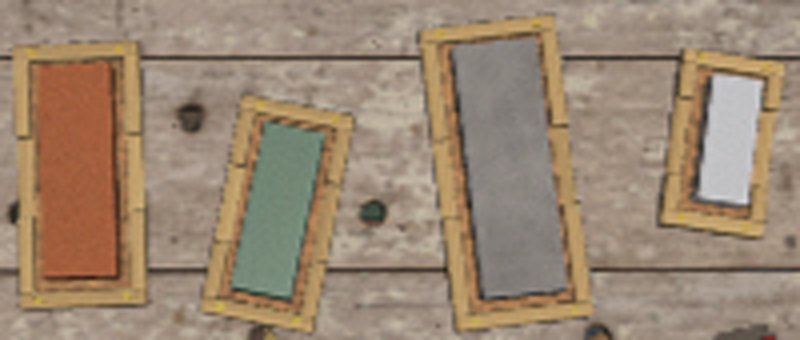

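Run:
```python
from h import *
f=lambda p:[((u+.5)/4-.5+232,(v+.5)/4-.5+185) for u,v in p]
for n,p,z in [('red',[(33,64),(110,62),(117,275),(42,277)],38),('Hred',[(14,47),(137,41),(148,303),(20,309)],18),
('white',[(711,73),(760,81),(747,205),(697,198)],38),('Hwhite',[(684,48),(784,66),(763,238),(659,225)],18),
('green',[(265,123),(326,133),(291,300),(231,289)],38),('Hgreen',[(243,97),(354,115),(313,331),(202,309)],18),
('grey',[(450,47),(536,37),(567,290),(480,299)],38),('Hgrey',[(420,33),(553,17),(592,315),(460,331)],18)]: print(n,*rect('top',f(p),z))
```

```text
red [537.8 178.5] 149.5 52.7 2.62 1.42
Hred [537.  177.7] 186.4 88.3 2.32 2.66
white [ 558.1 -277.4] 88.8 35.0 -7.51 -8.8
Hwhite [ 557.8 -277.3] 126.6 73.2 -8.8 -8.84
green [508.2  37.7] 118.9 42.6 -11.72 -10.04
Hgreen [509.5  38. ] 154.5 79.5 -10.86 -10.4
grey [ 538.3 -122.6] 178.7 60.9 6.09 6.21
Hgrey [ 537.3 -123.3] 214.2 94.7 6.76 6.82
```

All four stones are centred to within about 1.5 mm and aligned to within 2°. I'm handing the job in.

```bash
python3 -c "from cell import r;print(r.job_done())"
```

```text
the job is handed in; nothing more can be done
None
```

All four stones are now in their own holders, and I handed the job in at about 31 s of the 112 s allowed. I set the white stone aside on the bare bench. Then I moved grey, red and green in turn into the holders freed, and put white in its own last.

**Position:** the last top-camera check puts every stone within about 1.5 mm of its holder's centre and within 2° of its lengthwise direction. The limits are 12 mm and 0.25 rad (about 14°).

**Depth:** I did not measure the stones' depth or level directly after release. Each was let go with its underside worked out at about 10 mm, the recess floor. The last picture shows each stone inside its rim, with cork visible around it and its size right for that depth.

**Chisels:** both look to lie where they started. I only judged this by eye, and the gripper never came near either one.

**Disagreement:** the wrist and top cameras differed by 2–3 mm, mainly sideways. I used averages of the two, which was well inside the 7 mm clearance. No check failed.

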